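Reseat the keyed lid of a parts dish

TASK

The lid of one of the two aluminium parts dishes was put on turned, so its key rides on the collar and it sits crooked. Take the lid by its ear and raise it edge first (ear up about 2 cm, far edge still resting on the rim), then just clear of the rim all round and never more than about 3 cm above it; keeping it over the dish, turn it and set it back gently, without forcing, centred, its key fully home in the notch and lying flat, then let go. Leave the dish where it stands and leave the other dish and everything else on the bench alone.

Things in the scene. Friction and masses are not known exactly. Their poses are not given: they have to be found in the camera images.
- dish: Aluminium dish under the crooked lid, loose, 450 g. Origin at the centre of its underside, z up. Round wall 76 mm in outer diameter, 3 mm thick, rim 26 mm above the bench. Round it a flat collar out to 104 mm diameter, upper face 18 mm, lower 10 mm above the bench. One notch, 11 mm wide, cuts right through the collar, open outwards. The collar was pressed on by hand: its notch lies only roughly along the dish's +x, up to 11 degrees either way.
- lid: The crooked aluminium lid, 55 to 115 g: disc 87 mm across, 3 mm thick; origin at the centre of its underside (the face that rests on the rim), z up, +x towards the ear. A skirt, 80 mm inner and 86 mm outer diameter, hangs 6 mm below the underside (2 mm play round the wall). Seated: origin 26 mm above the dish's, key in the notch. At the start its +x is turned 28 to 52 degrees anticlockwise (from above) from the dish's +x.
- lid_ear (a point): Grasp point of the ear, a straight bar 10 mm wide (lid's y), 42 to 76 mm from the lid's centre along its +x, from 4 mm below to 8 mm above the underside. This point: 66 mm from the centre, 2 mm above the underside, mid-height of the ear. Under it, beyond the collar, is only the bench.
- lid_key (a point): Tip of the key that hangs under the ear's inner end: 45.5 mm from the lid's centre along +x, 13 mm below the underside. The key is 8 mm wide along y, rounded underneath (4 mm radius), and spans 41 to 50 mm from the centre. Seated it reaches 5 mm below the collar's upper face; at the start it stands on the collar, so the ear side is about 5 mm high.
- lid_heel (a point): Far edge of the lid opposite the ear: 42.5 mm from the centre along -x, on the underside.
- closed_dish: An identical dish whose lid is fastened on, properly closed; to be left alone. Same sizes, same origin and axes as dish.
- screwdriver: Loose screwdriver 150 mm long lying along its x, between the dishes. Bystander.
- jar: Small amber jar, 36 mm across, 45 mm tall, origin at its foot. Bystander.
- brush: Wooden bristle brush 160 x 32 x 34 mm, long along its x. Bystander.
- pot: White ceramic cup, 68 mm across, 80 mm tall, origin at its foot. Bystander.
- wax_block: Pale block 60 x 40 x 22 mm. Bystander.
- weight: Brass knobbed weight, 40 mm across, 52 mm tall. Bystander.
- spatula: Modelling spatula 170 mm long lying along its x. Bystander.
Not all that is in view belongs to the job. Leave any orange or pink look-alike of the lid alone.

How it is judged (in metres and radians):
On the way, in this order (a step that is already met when the one before it is completed fails the run):
1. the lid is raised edge first: its ear point at least 14 mm above its seated height while the far edge is still within 4 mm of the rim's height (z of lid_ear in the frame of dish above 0.042 m and z of lid_heel in the frame of dish below 0.03 m), for 0.1 s.
2. the lid is clear of the dish all round: far edge at least 4 mm above the rim, ear point too, and no contact with the dish (z of lid_heel in the frame of dish above 0.03 m and z of lid_ear in the frame of dish above 0.034 m and contact force between lid and dish below 0.02 N), for 0.2 s.
At the end, for the whole second after the job is handed in: The lid lies flat on the dish (origin 26 mm +-1.5 mm above the dish's, within 0.03 rad of parallel), centred within 3.5 mm, key down in the notch (so ear within 0.27 rad of the dish's +x); the dish is upright and within 15 mm of where it stood; lid and dish at rest (z of lid in the frame of dish between 0.0245 and 0.0275 m and angle between the z axis of lid and the z axis of dish, either way round below 0.03 rad and angle between the x axis of lid and the x axis of dish, either way round below 0.27 rad and x of lid_ear in the frame of dish above 0.05 m and horizontal distance between lid and dish below 0.0035 m and angle between dish's own z axis and vertical below 0.03 rad and distance of dish from where it was at the start of the episode below 0.015 m and linear speed of each of lid, dish below 0.01 m/s); the robot touches nothing.
It fails at once if the lid is taken off: its centre more than 45 mm above its seated height or more than 40 mm to the side (z of lid in the frame of dish above 0.071 m or horizontal distance between lid and dish above 0.04 m).
It fails at once if the lid is forced (pressed on the dish with more than 40 N) or dropped or flung (faster than 0.4 m/s) (contact force between lid and dish above 40 N or linear speed of lid above 0.4 m/s).
It fails at once if the dish is pushed more than 25 mm or tipped (distance of dish from where it was at the start of the episode above 0.025 m or angle between dish's own z axis and vertical above 0.15 rad).
It fails at once if the other dish is moved more than 10 mm (distance of closed_dish from where it was at the start of the episode above 0.01 m).
It fails at once if another bystander is moved more than 20 mm (distance of any of screwdriver, jar, brush, pot, wax_block, weight, spatula from where it was at the start of the episode above 0.02 m).
It also fails if it takes over 64 s, if anything falls off the work surface, if the arm or the gripper's body presses on something with over 40 N, if the wrist force passes 120 N, or if a joint passes its speed limit or range.

ROBOT

A 6-joint arm with a two-finger parallel gripper is mounted at the origin on the work surface. World frame = base frame: x ahead of the robot, y to its left, z up, the work surface at z = 0. Lengths are in m, angles in degrees, forces in N, time in s.
With the tool pointing down it reaches from about 0.325 to 0.85 m from the base axis. Payload 4.4 kg.
Tool frame: the origin (TCP) lies at the very end of the fingers, on their centre line; the grasp point (between the pads) lies 19 mm behind it; z points along the fingers, y is the direction in which the jaws open and shut (so a half turn about z gives the same grasp; the last joint's range is limited). The gripper opens to 94 mm and grips with 3 to 60 N. Pads are 16 mm wide; open, the fingers measure 119 mm over their backs; the gripper's body (75 mm by 177 mm) begins 78 mm behind the grasp point.
Start: joints at [66.492, 11.837, 88.321, -0, 79.842, -8.623], TCP at [0.148, 0.556, 0.205] pointing down, gripper open.
Joint ranges: [-156.59, 156.59], [-49.26, 127.26], [12.9, 141.05], [-63.56, 243.56], [4.71, 150.69], [-161.64, 161.64]. Speed limits (degrees/s): [159.86, 159.86, 180, 180, 180, 180].

INTERFACE

Orientations are given as a 3x3 rotation matrix whose columns are the frame's x, y, z axes.
In Python, from cell import r, cams gives the robot as it stands.
- The arm moves only by the tool arm_command, never from a script. Its argument "increments" is a list of rows, each a list of 7 numbers: the closure, from -1 (fully open) to 1 (shut), so that 0 is half open, then the shift along the tool's x, y, z in mm, then the turn, a rotation vector about the tool's x, y, z in degrees. In form: [[grip, x, y, z, rx, ry, rz], ...]. A call has 1 to 5 rows; each row shifts and turns the commanded pose from where the row before left it, along the tool's axes as they then stand; what a row does not reach is not made up. A row lasts 1/12 s, in which the tool goes at most 41.7 mm and 7.16 degrees, less where a joint would pass 70% of its speed; a pose out of reach is approached as far as the arm can. A call with a gripper value outside its range is refused whole. The fingers move at their own pace and stop on an object; "newtons" is the grip in N (left out, the last holds). Time passes only in rows, so rows that do not move let the fingers close. It gives the time, the measured TCP pose, the force and the opening at its end, in the units of the state.
- r.get_state(): the state, without advancing time (a new reading comes with each control period).
- cams.capture(name): name is "scene" or "top" or "wrist"; returns the picture (420x560x3 uint8, red, green, blue); there is no depth.
- cams.calibration(name): a dict with "fx", "fy", "cx", "cy" (pixels), "R" (3x3) and "t" (3): a world point X has camera coordinates R X + t; the wrist camera has in their place "tool_from_camera" (4x4, takes a point from camera to tool coordinates, whose origin is the TCP and whose axes are the flange's). Camera axes: x right, y down, z forward; pixel columns grow to the right and rows downward; lengths in m; the calibration is good to about 2 mm. The wrist camera is an equidistant fisheye: a pixel r from the principal point sees the ray r / f radians off the axis. A picture is of the moment at which its call begins: read the wrist's pose just before it. calibration takes no time and is no camera call.
- r.finish_job(): hands the job in, once; it reports no verdict.
Trained networks look in the newest picture that a camera, given by its name, has taken for a name from the list of things; names that differ only in an ending like _2 or _b are one class to them, and where a whole thing is asked for, a point or a joint stands for the part that bears it (a point fixed in the world has none). Each returns a list of dicts, best first, with "score" (0 to 1); they miss things now and then, are a little off and sometimes report something else, mostly with a low value. They report only what shows in the picture. A call takes as long as a camera call. They do not tell look-alikes from the thing itself.
- cams.find_in(camera, query): "extent" ([left, top, right, bottom] in pixels, round what is visible of it).
- cams.silhouettes(camera, query): "region" (420x560 bool, what is visible of it) and "extent" ([left, top, right, bottom] in pixels, round what is visible of it).
The state is a dict: "time_s": time; "joint_pos": joint angles; "joint_vel": joint speeds; "joint_torque": joint torques, N m; "position": TCP position; "eef_rot": TCP orientation; "wrist_force": force on the tool from outside, world axes, zero at the start; "moment": the same for the moment, N m; "width": opening from 0.0 (shut) to 1.0 (fully open).
Only numpy, scipy, OpenCV 4.12 (cv2) and the standard library are available. Lean on these libraries where they do the work, as an engineer would, in place of code of your own. Each camera call takes 0.05 s, during which the arm holds its last target. There are 200 camera calls.

## Working session

There is one attempt and no reset: what is moved stays moved. The work goes in short steps, Python scripts to look and compute and a tool call to move; the robot and the scene stay as the last step left them, time stands still between calls to the robot, and variables do not carry over. Pictures are saved under pics/ and viewed, about 8 in all and at most 12, crops included, and the job is handed in when it is done.

Besides the shell and the picture viewer there is one more tool, called after "Call:" in YAML: its name, and indented under it one key for each argument. arm_command: Moves the arm, as the interface text tells. Its arguments: {"type":"object","properties":{"increments":{"type":"array"},"newtons":{"type":"number"}},"required":["increments"]}

```bash
mkdir -p pics; ls; cat > h.py <<'E'
import numpy as np, cv2
from cell import r, cams
def save(name,img,box=None,scale=1):
    if box: img=img[box[1]:box[3],box[0]:box[2]]
    img=cv2.resize(img,None,fx=scale,fy=scale,interpolation=cv2.INTER_CUBIC)
    cv2.imwrite(f'pics/{name}.png',img[:,:,::-1])
def onz(cam,uv,z):
    c=cams.calibration(cam);R=np.array(c['R']);t=np.array(c['t'])
    d=R.T@np.array([(uv[0]-c['cx'])/c['fx'],(uv[1]-c['cy'])/c['fy'],1]);o=-R.T@t
    return o+d*(z-o[2])/d[2]
def proj(cam,X):
    c=cams.calibration(cam);p=np.array(c['R'])@np.array(X)+c['t'];return c['fx']*p[0]/p[2]+c['cx'],c['fy']*p[1]/p[2]+c['cy']
E
python3 - <<'E'
from h import *
np.set_printoptions(precision=4,suppress=True)
t=cams.capture('top');s=cams.capture('scene')
save('m',np.hstack([t,s]),scale=0.71)
save('top',t,scale=1.4)
for c in('top','scene'):
    k=cams.calibration(c);print(c,k['fx'],-np.array(k['R']).T@k['t'])
    for q in('lid','lid_ear','dish','closed_dish','screwdriver'):
        print(q,[(np.round(d['extent'],1).tolist(),round(d['score'],2)) for d in cams.find_in(c,q)][:5])
print(r.get_state())
print(cams.calibration('wrist'))
E
```

```text
pics
top 499.34779343914033 [0.3868 0.     1.3511]
lid [([103.5, 282.9, 141.0, 320.4], 0.81), ([177.5, 271.6, 220.7, 301.2], 0.77), ([174.8, 214.3, 221.4, 247.3], 0.75), ([251.8, 270.2, 290.7, 306.7], 0.72), ([212.3, 162.2, 258.5, 193.6], 0.57)]
lid_ear [([214.2, 160.6, 259.6, 195.6], 0.94), ([251.2, 267.9, 289.9, 305.1], 0.9), ([177.4, 272.9, 220.9, 302.2], 0.89), ([176.6, 217.9, 219.8, 249.8], 0.85)]
dish [([184.7, 211.5, 224.9, 253.6], 0.69)]
closed_dish [([327.7, 195.9, 366.4, 236.7], 0.7)]
screwdriver [([278.1, 206.0, 293.2, 248.4], 0.71), ([176.7, 213.9, 222.2, 243.3], 0.68)]
scene 468.6990882927636 [ 1.7844 -0.1128  0.9163]
lid [([332.2, 201.2, 368.6, 217.8], 0.92), ([326.4, 183.6, 356.6, 197.5], 0.81), ([313.7, 229.5, 350.2, 250.1], 0.68), ([281.2, 188.5, 304.6, 199.1], 0.65), ([379.3, 173.7, 405.2, 193.2], 0.63)]
lid_ear [([334.9, 197.5, 368.3, 214.2], 0.89), ([325.3, 185.8, 359.9, 201.2], 0.79), ([276.2, 186.8, 306.6, 201.1], 0.76), ([378.6, 174.3, 405.1, 192.3], 0.65)]
dish [([335.7, 198.3, 367.5, 214.8], 0.71), ([334.5, 214.3, 359.0, 220.6], 0.7)]
closed_dish [([220.5, 21
[... 229 characters left out ...]
0877, -0.0027]), 'joint_torque': array([ -0.001 , -37.0639, -28.1587,   0.0697,   0.028 ,  -0.    ]), 'position': array([0.1477, 0.5557, 0.2055]), 'eef_rot': array([[-0.9664,  0.2569,  0.    ],
       [ 0.2569,  0.9664,  0.0001],
       [ 0.    ,  0.0001, -1.    ]]), 'wrist_force': array([ 0.2398,  0.3277, -0.1526]), 'moment': array([ 0.0144,  0.0239, -0.0299]), 'width': 1.0008793047466134}
{'fx': 325.19226210127806, 'fy': 325.19226210127806, 'cx': 281.40976536062993, 'cy': 204.66583135828145, 'tool_from_camera': array([[-0.0005, -0.9669, -0.255 ,  0.0729],
       [ 1.    , -0.0006,  0.0003, -0.0002],
       [-0.0004, -0.255 ,  0.9669, -0.1779],
       [ 0.    ,  0.    ,  0.    ,  1.    ]])}
```

View pics/top.png

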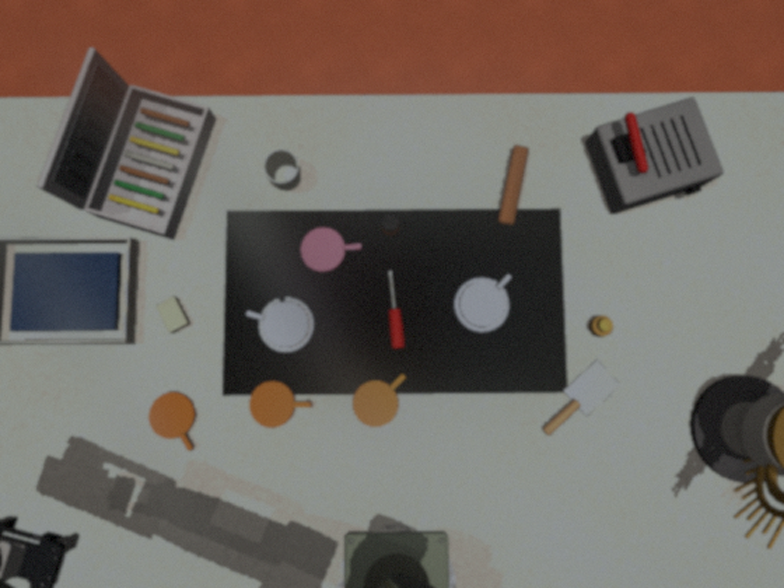

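View pics/m.png

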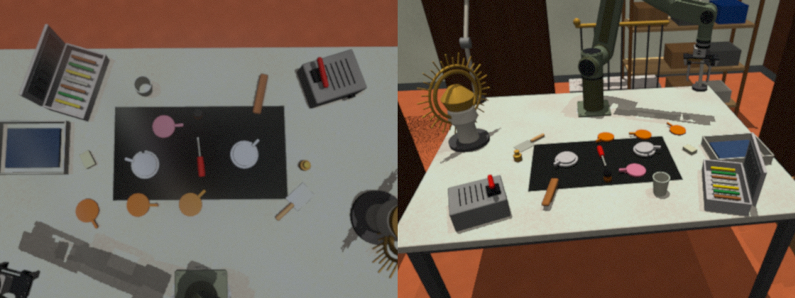

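The top view shows the crooked lid on the left dish: dish at about (204,231) in original pixels, ear at (178,224), dark notch at (202,214). The right dish is closed; the orange and pink ones are look-alikes. I'll measure it more finely, moving the wrist camera above it.

```bash
python3 - <<'E'
from h import *
np.set_printoptions(precision=4,suppress=True)
t=cams.capture('top')
save('crop',t,(164,196,244,256),9)
c=onz('top',(204,231),0.02); print(c, onz('top',(178.5,224.5),.034),onz('top',(202.5,213.5),.018))
s=r.get_state();print(s['position'])
# tool-frame of world offset
R=np.array(s['eef_rot']);print(R.T@(c-s['position'])*1000)
E
```

```text
[0.4825 0.2064 0.02  ] [0.4993 0.2717 0.034 ] [0.5296 0.2112 0.018 ]
[0.1477 0.5557 0.2055]
[-413.2792 -251.6619  185.4543]
```

View pics/crop.png

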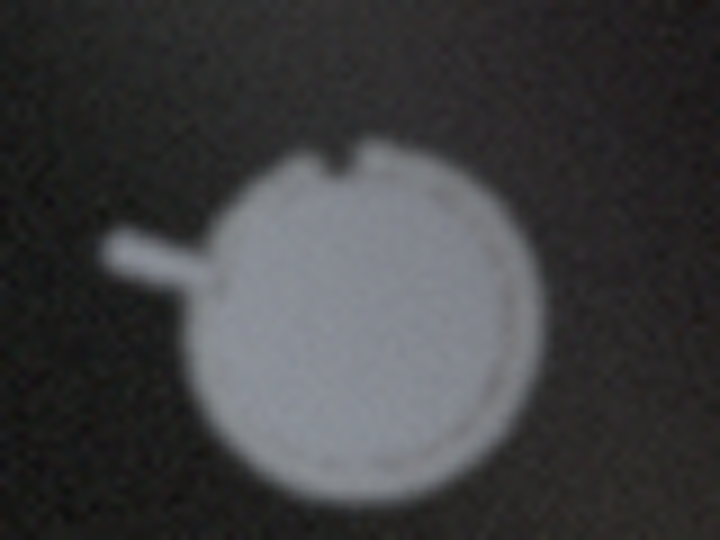

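The crop, in original pixels, shows the collar centre at about (204.6,232), the notch at (201.6,214) or heading ≈10°, and the ear pointing at heading ≈73°. I'll move so the wrist camera sits over the lid.

```bash
cat >> h.py <<'E'
from scipy.spatial.transform import Rotation as Ro
def tool(hy,tilt=0):
    """tool rotation: down, y axis at heading hy deg; then turned by tilt deg about its own y"""
    a=np.radians(hy);y=np.array([np.cos(a),np.sin(a),0]);z=np.array([0,0,-1.]);x=np.cross(y,z)
    return np.c_[x,y,z]@Ro.from_euler('y',tilt,degrees=True).as_matrix()
def rows(p0,R0,wps,grip,dec=1):
    """wps: (pos,R,n). prints rounded rows"""
    p=np.array(p0,float);R=np.array(R0,float);out=[]
    for P,Q,n in wps:
        for i in range(n):
            f=1/(n-i); 
            rv=Ro.from_matrix(R.T@Q).as_rotvec(degrees=True)*f
            d=R.T@(np.array(P)-p)*1000*f
            d=np.round(d,dec);rv=np.round(rv,dec)
            p=p+R@d/1000;R=R@Ro.from_rotvec(rv,degrees=True).as_matrix()
            out.append([grip]+[float(v)+0. for v in d]+[float(v)+0. for v in rv])
    for i in range(0,len(out),5):print(out[i:i+5])
    print('end',p.round(4),R.round(3).tolist())
E
python3 - <<'E'
from h import *
s=r.get_state()
rows(s['position'],s['eef_rot'],[([.499,.271,.2],tool(163),15),([.499,.271,.11],tool(163),4)],-1,0)
E
```

```text
[[-1, -28.0, -12.0, 0.0, 0.0, 0.0, -6.0], [-1, -26.0, -15.0, 0.0, 0.0, 0.0, -6.0], [-1, -24.0, -18.0, 0.0, 0.0, 0.0, -6.0], [-1, -22.0, -20.0, 0.0, 0.0, 0.0, -6.0], [-1, -20.0, -22.0, 0.0, 0.0, 0.0, -6.0]]
[[-1, -18.0, -25.0, 1.0, 0.0, 0.0, -6.0], [-1, -15.0, -26.0, 0.0, 0.0, 0.0, -6.0], [-1, -12.0, -28.0, 1.0, 0.0, 0.0, -6.0], [-1, -9.0, -29.0, 0.0, 0.0, 0.0, -6.0], [-1, -6.0, -29.0, 1.0, 0.0, 0.0, -6.0]]
[[-1, -3.0, -30.0, 0.0, 0.0, 0.0, -6.0], [-1, 0.0, -30.0, 1.0, 0.0, 0.0, -5.0], [-1, 3.0, -30.0, 0.0, 0.0, 0.0, -6.0], [-1, 6.0, -30.0, 1.0, 0.0, 0.0, -5.0], [-1, 8.0, -29.0, 0.0, 0.0, 0.0, -6.0]]
[[-1, 0.0, 0.0, 23.0, 0.0, 0.0, 0.0], [-1, 0.0, 0.0, 22.0, 0.0, 0.0, 0.0], [-1, 0.0, 0.0, 23.0, 0.0, 0.0, 0.0], [-1, 0.0, 0.0, 22.0, 0.0, 0.0, 0.0]]
end [0.4987 0.2707 0.1105] [[-0.29, -0.957, -0.0], [-0.957, 0.29, 0.0], [-0.0, 0.0, -1.0]]
```

Call:
arm_command:
  increments:
    - [-1,-28,-12,0,0,0,-6]
    - [-1,-26,-15,0,0,0,-6]
    - [-1,-24,-18,0,0,0,-6]
    - [-1,-22,-20,0,0,0,-6]
    - [-1,-20,-22,0,0,0,-6]

```text
time_s: 1.07
position: [0.2652, 0.4607, 0.2056]
eef_rot: [[-0.964, -0.266, 0.0], [-0.266, 0.964, 0.0], [-0.0, 0.0, -1.0]]
wrist_force: [0.4, 0.6, -0.1]
width: 1.0
```

Call:
arm_command:
  increments:
    - [-1,-18,-25,1,0,0,-6]
    - [-1,-15,-26,0,0,0,-6]
    - [-1,-12,-28,1,0,0,-6]
    - [-1,-9,-29,0,0,0,-6]
    - [-1,-6,-29,1,0,0,-6]

```text
time_s: 1.48
position: [0.3826, 0.3647, 0.2028]
eef_rot: [[-0.702, -0.712, 0.001], [-0.712, 0.702, 0.0], [-0.001, -0.0, -1.0]]
wrist_force: [0.1, 0.7, -0.4]
width: 1.001
```

Call:
arm_command:
  increments:
    - [-1,-3,-30,0,0,0,-6]
    - [-1,0,-30,1,0,0,-5]
    - [-1,3,-30,0,0,0,-6]
    - [-1,6,-30,1,0,0,-5]
    - [-1,8,-29,0,0,0,-6]

```text
time_s: 1.9
position: [0.4997, 0.2695, 0.2004]
eef_rot: [[-0.286, -0.958, -0.0], [-0.958, 0.286, 0.0], [-0.0, 0.0, -1.0]]
wrist_force: [0.1, 0.3, -0.0]
width: 0.999
```

Call:
arm_command:
  increments:
    - [-1,0,0,23,0,0,0]
    - [-1,0,0,22,0,0,0]
    - [-1,0,0,23,0,0,0]
    - [-1,0,0,22,0,0,0]
    - [-1,0,0,0,0,0,0]

```text
time_s: 2.32
position: [0.4949, 0.269, 0.1054]
eef_rot: [[-0.291, -0.957, -0.009], [-0.957, 0.291, -0.003], [0.006, 0.008, -1.0]]
wrist_force: [-0.4, -0.9, -1.6]
width: 0.997
```

```bash
cat >> h.py <<'E'
def wray(s,uv):
    c=cams.calibration('wrist');T=np.array(c['tool_from_camera'])
    d=np.array([uv[0]-c['cx'],uv[1]-c['cy']]);rr=np.hypot(*d)+1e-9;th=rr/c['fx']
    v=np.r_[d/rr*np.sin(th),np.cos(th)]
    R=np.array(s['eef_rot']);return np.array(s['position'])+R@T[:3,3],R@T[:3,:3]@v
def wonz(s,uv,z):
    o,d=wray(s,uv);return o+d*(z-o[2])/d[2]
def wproj(s,X):
    c=cams.calibration('wrist');T=np.array(c['tool_from_camera']);R=np.array(s['eef_rot'])
    q=T[:3,:3].T@(R.T@(np.array(X)-s['position'])-T[:3,3]);h=np.hypot(q[0],q[1])+1e-12
    return np.array([c['cx'],c['cy']])+q[:2]/h*c['fx']*np.arctan2(h,q[2])
def rectify(s,img,c,half,z,px):
    """top-down map of the plane z: columns = world -y (right), rows = world -x (down)"""
    n=int(2*half*px);u,v=np.meshgrid(np.arange(n),np.arange(n))
    X=c[0]+half-v/px;Y=c[1]+half-u/px
    cc=cams.calibration('wrist');T=np.array(cc['tool_from_camera']);R=np.array(s['eef_rot'])
    P=np.stack([X,Y,np.full(X.shape,z)],-1)-s['position']
    q=(P@R-T[:3,3])@T[:3,:3];h=np.hypot(q[...,0],q[...,1])+1e-12
    k=cc['fx']*np.arctan2(h,q[...,2])/h
    return cv2.remap(img,(cc['cx']+q[...,0]*k).astype(np.float32),(cc['cy']+q[...,1]*k).astype(np.float32),cv2.INTER_CUBIC)
E
python3 - <<'E'
from h import *
s=r.get_state();w=cams.capture('wrist');print(s['position'],s['eef_rot'],s['time_s'])
np.save('w1.npy',w)
save('w1',w,scale=1.4)
for q in('lid','lid_ear','dish'):print(q,[(np.round(d['extent'],1).tolist(),round(d['score'],2)) for d in cams.find_in('wrist',q)][:4])
E
```

```text
[0.49492572 0.26903105 0.10542455] [[-0.29088703 -0.95671163 -0.00935939]
 [-0.9567392   0.29092793 -0.00332413]
 [ 0.00590314  0.00798755 -0.99995067]] 2.3167
lid [([393.2, 35.3, 481.5, 166.4], 0.97), ([7.1, 0.0, 57.9, 38.9], 0.71), ([218.4, 83.0, 329.0, 234.3], 0.69), ([438.4, 233.8, 527.1, 296.0], 0.63)]
lid_ear [([218.4, 78.9, 327.1, 232.5], 0.98), ([62.5, 47.5, 144.2, 165.1], 0.9), ([443.5, 235.3, 525.5, 290.8], 0.72), ([396.8, 39.5, 478.9, 165.6], 0.63)]
dish [([208.7, 72.9, 337.3, 195.7], 0.62)]
```

View pics/w1.png

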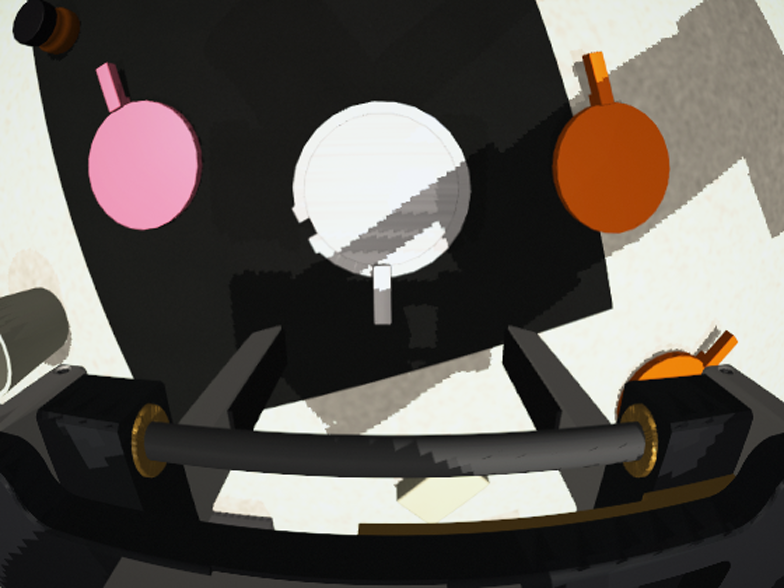

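The wrist view shows the lid's ear at wrist pixels (273,190)-(273,231) and the notch at about (219,160), with the dish centre near (273,133). I'll rectify the view to metric planes to measure it.

```bash
python3 - <<'E'
from h import *
s=r.get_state();w=cams.capture('wrist');s2=r.get_state();print(s['position'],s2['position'])
c=(.49,.22)
print('ear out/in/notch/c',wonz(s,(272.9,231.4),.041),wonz(s,(272.9,190),.039),wonz(s,(219,160),.018))
a=rectify(s,w,c,.09,.018,2200);b=rectify(s,w,c,.09,.040,2200)
for im in(a,b):
    for k in range(0,396,44):  # 20mm grid ticks
        im[k,:6]=(255,0,0);im[:6,k]=(255,0,0)
save('rect',np.hstack([a,b]))
# collar: bright mask in plane .018, outer contour circle fit
for im in(a,):
    g=cv2.cvtColor(im,cv2.COLOR_RGB2GRAY);m=(g>75).astype(np.uint8)
    m=cv2.morphologyEx(m,cv2.MORPH_OPEN,np.ones((27,27)))
    cs,_=cv2.findContours(m,cv2.RETR_EXTERNAL,cv2.CHAIN_APPROX_NONE)
    for q in cs:
        if len(q)>150:
            e,rad=cv2.minEnclosingCircle(q);print('circ world',c[0]+.09-e[1]/2200,c[1]+.09-e[0]/2200,rad/2.2,len(q))
E
```

```text
[0.50000478 0.27119222 0.11222395] [0.50024388 0.27132569 0.11258561]
ear out/in/notch/c [0.51193255 0.28248615 0.041     ] [0.50189288 0.2500839  0.039     ] [0.54000955 0.21579623 0.018     ]
circ world 0.4843346751819957 0.20692278775301848 52.86667910489169 695
```

View pics/rect.png

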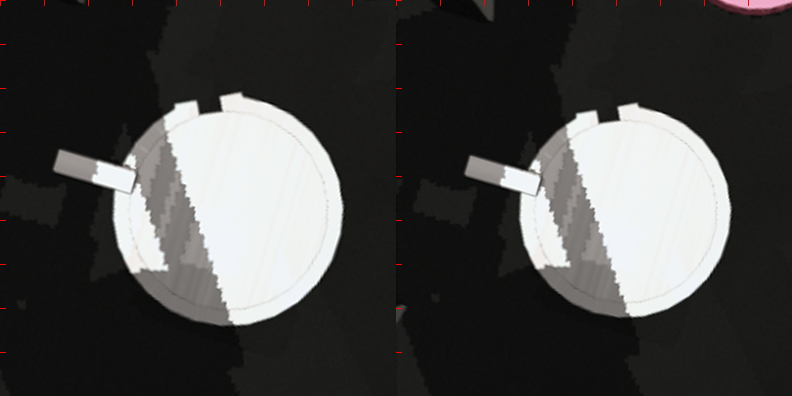

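Measured:

| Item | Value |
|---|---|
| Dish centre | (0.484, 0.2065); collar radius fits at 52.9 mm against 52 mm |
| Notch heading | ≈9.5–10° |
| Ear heading | ≈75°; visible length 33 mm against 34 mm |
| Ear point | ≈(0.502, 0.2676, 0.034) |

Next I'll plan the descent.

```bash
python3 - <<'E'
from h import *
s=r.get_state();print(s['position'])
G=np.array([.5019,.2676,.0343]);Q=tool(165,-3.3);P=G+.019*Q[:,2]
rows(s['position'],s['eef_rot'],[(P+[0,0,.06],Q,4),(P+[0,0,.02],Q,3),(P,Q,3)],-1)
E
```

```text
[0.50024388 0.27132569 0.11258561]
[[-1, 0.5, -0.6, 9.3, -0.1, -0.8, -0.5], [-1, 0.7, -0.6, 9.3, 0.0, -0.8, -0.5], [-1, 0.8, -0.7, 9.3, -0.1, -0.8, -0.4], [-1, 0.9, -0.6, 9.3, 0.0, -0.8, -0.5], [-1, 0.8, 0.0, 13.3, 0.0, 0.0, 0.0]]
[[-1, 0.8, 0.0, 13.3, 0.0, 0.0, 0.0], [-1, 0.7, 0.0, 13.3, 0.0, 0.0, 0.0], [-1, 0.4, 0.0, 6.7, 0.0, 0.0, 0.0], [-1, 0.4, 0.0, 6.6, 0.0, 0.0, 0.0], [-1, 0.4, 0.0, 6.7, 0.0, 0.0, 0.0]]
end [0.5022 0.2686 0.0153] [[-0.258, -0.966, 0.016], [-0.964, 0.258, 0.056], [-0.058, -0.001, -0.998]]
```

Call:
arm_command:
  increments:
    - [-1,0.5,-0.6,9.3,0,-0.8,-0.5]
    - [-1,0.7,-0.6,9.3,0,-0.8,-0.5]
    - [-1,0.8,-0.7,9.3,0,-0.8,-0.5]
    - [-1,0.9,-0.6,9.3,0,-0.8,-0.5]
    - [-1,0.8,0,13.3,0,0,0]

```text
time_s: 2.98
position: [0.5028, 0.2683, 0.0623]
eef_rot: [[-0.256, -0.966, 0.021], [-0.965, 0.257, 0.056], [-0.059, -0.006, -0.998]]
wrist_force: [-0.1, 0.6, 0.8]
width: 0.998
```

Call:
arm_command:
  increments:
    - [-1,0.8,0,13,0,0,0]
    - [-1,0.7,0,10,0,0,0]
    - [-1,0.4,0,5,0,0,0]
    - [-1,0,0,0,0,0,0]
    - [-1,0,0,0,0,0,0]

```text
time_s: 3.4
position: [0.501, 0.2678, 0.0324]
eef_rot: [[-0.256, -0.966, 0.016], [-0.965, 0.257, 0.054], [-0.056, -0.002, -0.998]]
wrist_force: [-0.2, -0.3, 0.8]
width: 0.999
```

```bash
python3 - <<'E'
from h import *
w=cams.capture('wrist');s=r.get_state();w=cams.capture('wrist')
save('w2',w,(150,60,400,260),3)
G=np.array([.5019,.2676,.0343]);Q=tool(165,-3.3);P=G+.019*Q[:,2]
print(s['position'],s['eef_rot'],s['wrist_force'],s['time_s'],'want',P)
rows(s['position'],s['eef_rot'],[(P,Q,3)],-1)
E
```

```text
[0.50126781 0.26788887 0.03270398] [[-0.25624075 -0.96646697  0.01680085]
 [-0.96494806  0.25678046  0.05421294]
 [-0.05670914 -0.00232038 -0.99838805]] [-0.08263796  0.45583393  0.65747597] 3.45 want [0.50218307 0.26865645 0.01533151]
[[-1, 0.0, -0.2, 5.8, 0.0, 0.0, 0.0], [-1, 0.0, -0.2, 5.8, -0.1, 0.0, 0.1], [-1, 0.0, -0.3, 5.8, 0.0, 0.0, 0.0]]
end [0.5022 0.2687 0.0153] [[-0.258, -0.966, 0.015], [-0.964, 0.258, 0.055], [-0.057, -0.0, -0.998]]
```

View pics/w2.png

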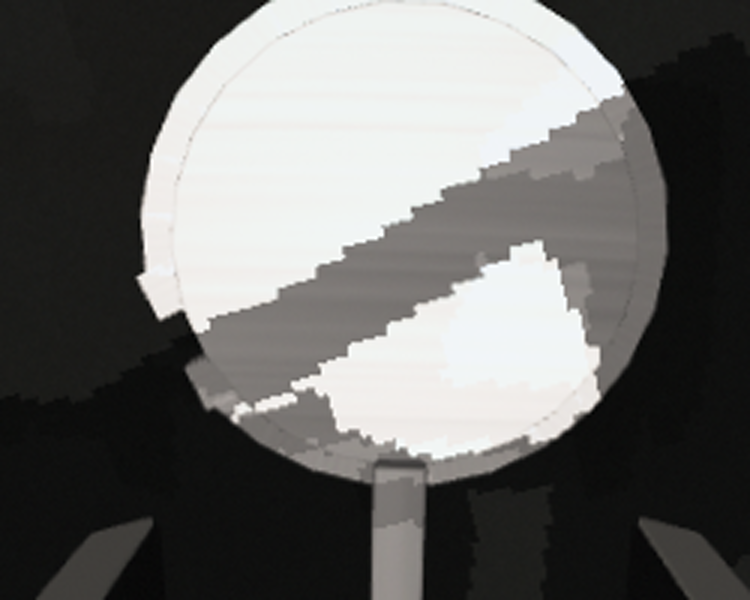

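The closer view shows the ear centred between the fingertips (ear at crop 400, fingertip midpoint 396). Now I'll descend and grip.

Call:
arm_command:
  increments:
    - [-1,0,-0.2,5.8,0,0,0]
    - [-1,0,-0.2,5.8,0,0,0]
    - [-1,0,-0.3,5,0,0,0]
    - [-1,0,0,0,0,0,0]
    - [-1,0,0,0,0,0,0]

```text
time_s: 3.92
position: [0.5008, 0.2681, 0.0144]
eef_rot: [[-0.257, -0.966, 0.014], [-0.965, 0.257, 0.053], [-0.055, 0.0, -0.998]]
wrist_force: [0.2, 0.4, 0.3]
width: 1.002
```

Call:
arm_command:
  increments:
    - [1,0,0,0,0,0,0]
    - [1,0,0,0,0,0,0]
    - [1,0,0,0,0,0,0]
    - [1,0,0,0,0,0,0]
    - [1,0,0,0,0,0,0]
  newtons: 15

```text
time_s: 4.33
position: [0.5016, 0.2683, 0.0154]
eef_rot: [[-0.256, -0.966, 0.016], [-0.965, 0.257, 0.054], [-0.056, -0.001, -0.998]]
wrist_force: [0.5, 0.3, -0.4]
width: 0.681
```

Call:
arm_command:
  increments:
    - [1,0,0,0,0,0,0]
    - [1,0,0,0,0,0,0]
    - [1,0,0,0,0,0,0]
    - [1,0,0,0,0,0,0]
    - [1,0,0,0,0,0,0]
  newtons: 40

```text
time_s: 4.75
position: [0.5014, 0.2682, 0.0152]
eef_rot: [[-0.256, -0.966, 0.015], [-0.965, 0.257, 0.054], [-0.056, -0.001, -0.998]]
wrist_force: [-1.6, 0.0, -0.2]
width: 0.327
```

```bash
python3 - <<'E'
from h import *
np.set_printoptions(precision=4,suppress=True)
s=r.get_state();w=cams.capture('wrist')
save('w3',w,(150,60,400,260),3)
print(s['position'],s['eef_rot'],s['wrist_force'],s['width']*94)
E
```

```text
[0.5014 0.2682 0.0152] [[-0.2565 -0.9664  0.0153]
 [-0.9649  0.2569  0.0537]
 [-0.0558 -0.001  -0.9984]] [-1.646   0.0221 -0.1746] 30.716797089820076
```

View pics/w3.png

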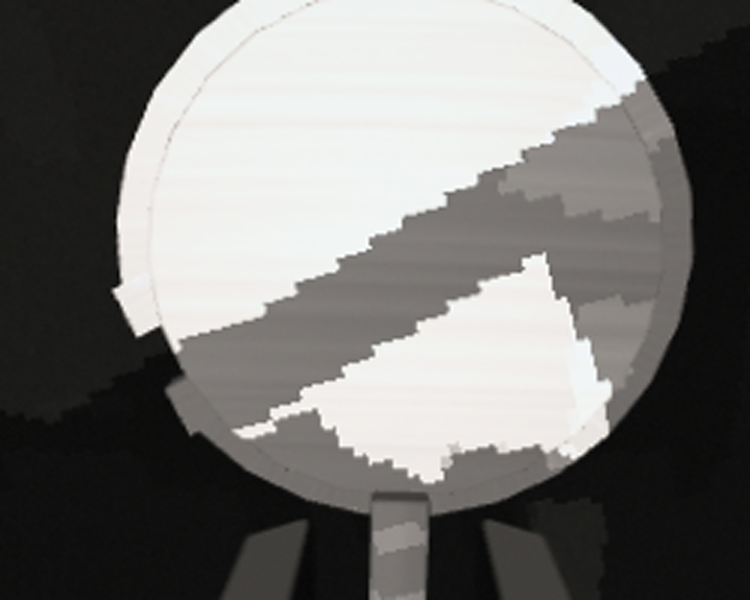

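The fingers are still closing (31 mm) and still centred on the ear.

Call:
arm_command:
  increments:
    - [1,0,0,0,0,0,0]
    - [1,0,0,0,0,0,0]
    - [1,0,0,0,0,0,0]
    - [1,0,0,0,0,0,0]
    - [1,0,0,0,0,0,0]
  newtons: 40

```text
time_s: 5.22
position: [0.5014, 0.2683, 0.0152]
eef_rot: [[-0.256, -0.966, 0.015], [-0.965, 0.257, 0.054], [-0.056, -0.001, -0.998]]
wrist_force: [-0.0, -0.6, 0.2]
width: 0.101
```

```bash
python3 - <<'E'
from h import *
np.set_printoptions(precision=4,suppress=True)
s=r.get_state();print(s['position'],s['wrist_force'],s['width']*94)
w=cams.capture('wrist');np.save('w4.npy',w)
print(s['eef_rot'])
c=(.49,.22);a=rectify(s,w,c,.09,.018,3300)
# notch corners from the earlier closer picture w3 (arm in the same pose)
C=np.array([.4842,.2066])
for uv in((188,156.7),(205,189.3)):
    p=wonz(s,uv,.018);d=p[:2]-C;print(p,np.hypot(*d),np.degrees(np.arctan2(d[1],d[0])))
save('rect2',a)
cv2.circle(a,(int((c[1]+.09-C[1])*3300),int((c[0]+.09-C[0])*3300)),int(.052*3300),(255,0,0),1)
save('rect2',a)
E
```

```text
[0.5014 0.2683 0.0152] [-0.0272 -0.5852  0.2025] 9.481318803536446
[[-0.2564 -0.9665  0.0152]
 [-0.965   0.2568  0.0537]
 [-0.0558 -0.0009 -0.9984]]
[0.5371 0.2008 0.018 ] 0.05326765088153682 -6.282530095290111
[0.5336 0.2209 0.018 ] 0.051457698799517906 16.12246908953271
```

View pics/rect2.png

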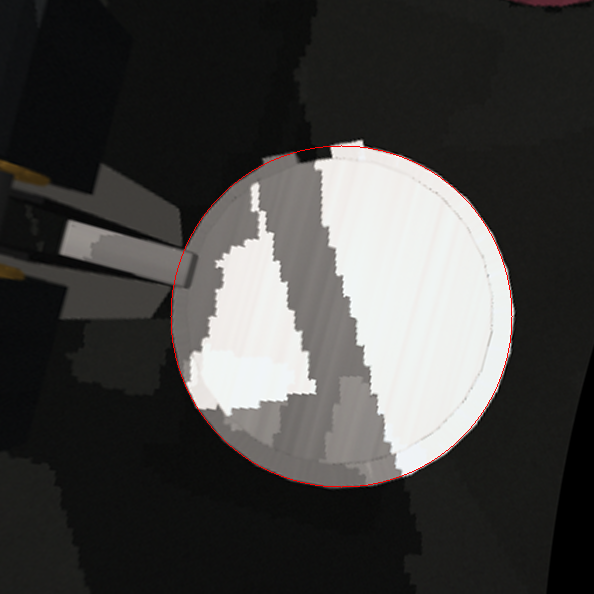

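The ear is gripped (opening 9.5 mm, it is 10 mm wide). The 52 mm circle at (0.4842, 0.2066) matches the collar exactly. The notch edges are at 3.4° and 15.6°, so its mid-heading is 9.5°. The ear heading from the jaws is 75.1°. Next I'll raise it edge first, pivoting about the heel.

```bash
python3 - <<'E'
from h import *
s=r.get_state();p=np.array(s['position']);R=np.array(s['eef_rot'])
h=np.radians(75.1);ax=np.array([np.cos(h),np.sin(h),0])
C=np.array([.4842,.2066,0])-.0008*ax
H=C-.0425*ax;H[2]=.0262
y=R[:,1].copy();y[2]=0;y/=np.linalg.norm(y)
wps=[]
for k in range(1,11):
    M=Ro.from_rotvec(-6.4*k/10*y,degrees=True).as_matrix();wps.append((H+M@(p-H),M@R,1))
rows(p,R,wps,1)
E
```

```text
[[1, -0.2, 0.0, -1.2, 0.0, -0.6, 0.0], [1, -0.2, 0.0, -1.2, 0.0, -0.7, 0.0], [1, -0.1, 0.0, -1.2, 0.0, -0.6, 0.0], [1, -0.2, 0.0, -1.2, 0.0, -0.7, 0.0], [1, -0.2, 0.0, -1.2, 0.0, -0.6, 0.0]]
[[1, -0.2, 0.0, -1.1, 0.0, -0.6, 0.0], [1, -0.2, 0.0, -1.2, 0.0, -0.7, 0.0], [1, -0.2, 0.0, -1.2, 0.0, -0.6, 0.0], [1, -0.1, 0.0, -1.2, 0.0, -0.7, 0.0], [1, -0.2, 0.0, -1.2, 0.0, -0.6, 0.0]]
end [0.5015 0.2688 0.0273] [[-0.253, -0.966, 0.044], [-0.953, 0.257, 0.161], [-0.167, -0.001, -0.986]]
```

Call:
arm_command:
  increments:
    - [1,-0.2,0,-1.2,0,-0.6,0]
    - [1,-0.2,0,-1.2,0,-0.7,0]
    - [1,-0.1,0,-1.2,0,-0.6,0]
    - [1,-0.2,0,-1.2,0,-0.7,0]
    - [1,-0.2,0,-1.2,0,-0.6,0]
  newtons: 40

```text
time_s: 5.68
position: [0.5014, 0.2685, 0.0214]
eef_rot: [[-0.255, -0.966, 0.03], [-0.96, 0.257, 0.109], [-0.113, -0.001, -0.994]]
wrist_force: [-0.8, -0.2, -1.2]
width: 0.103
```

Call:
arm_command:
  increments:
    - [1,-0.2,0,-1.2,0,-0.6,0]
    - [1,-0.2,0,-1.2,0,-0.7,0]
    - [1,-0.2,0,-1.2,0,-0.6,0]
    - [1,-0.1,0,-1.2,0,-0.7,0]
    - [1,-0.2,0,-1.2,0,-0.6,0]

```text
time_s: 6.1
position: [0.5015, 0.2687, 0.0274]
eef_rot: [[-0.253, -0.966, 0.044], [-0.953, 0.257, 0.162], [-0.168, -0.001, -0.986]]
wrist_force: [1.1, 0.5, -0.4]
width: 0.103
```

Call:
arm_command:
  increments:
    - [1,0,0,0,0,0,0]
    - [1,0,0,0,0,0,0]
    - [1,0,0,0,0,0,0]
    - [1,0,0,0,0,0,0]

```text
time_s: 6.43
position: [0.5015, 0.2688, 0.0273]
eef_rot: [[-0.253, -0.966, 0.044], [-0.953, 0.257, 0.161], [-0.167, -0.001, -0.986]]
wrist_force: [-0.2, 0.6, -1.3]
width: 0.102
```

```bash
python3 - <<'E'
from h import *
s=r.get_state();w=cams.capture('wrist');c=cams.capture('scene');np.save('w5.npy',w)
print(s['position'],s['wrist_force'],s['moment'],s['width']*94)
a=w[60:260,150:400];b=cv2.resize(c[180:220,320:380],None,fx=6,fy=6,interpolation=cv2.INTER_CUBIC)
a=cv2.resize(a,(425,340));b=cv2.resize(b,(360,240))
o=np.zeros((340,785,3),np.uint8);o[:,:425]=a;o[:240,425:]=b;save('w5',o)
E
```

```text
[0.50154791 0.26884904 0.02732604] [-0.15982505  0.62002246 -1.32842259] [ 0.05351219  0.1165235  -0.01994216] 9.61430966446958
```

View pics/w5.png

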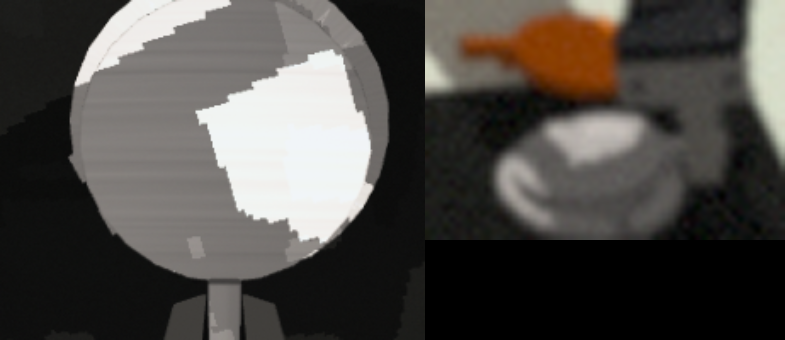

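The lid is held tilted with its ear at z≈46 mm and the heel still on the rim, so stage 1 should be met. I'll measure the ear's radial position in the gripper from the column profile, then plan the lift and turn.

```bash
python3 - <<'E'
from h import *
np.set_printoptions(precision=2,suppress=True)
s=r.get_state();w=np.load('w5.npy')
g=cv2.cvtColor(w,cv2.COLOR_RGB2GRAY).astype(float)
u=282
print(list(zip(range(215,240),g[215:240,u-3:u+4].mean(1).round().astype(int))))
p=np.array(s['position']);R=np.array(s['eef_rot'])
def tl(v,ht): # pixel row -> tool x at lid height ht above underside (plane through grasp pt normal tool z; grasp at +2)
    o,d=wray(s,(u,v));o=R.T@(o-p);d=R.T@d;zt=-.019-(ht-.002);q=o+d*(zt-o[2])/d[2];return q*1000
for v in range(219,230):print(v,'z3',tl(v,.003)[:2],'z8',tl(v,.008)[:2])
# heel edge profile
print(list(zip(range(35,75),g[35:75,u-20:u+21].mean(1).round().astype(int))))
for v in range(40,72,4):print(v,tl(v,.003)[:2])
E
```

```text
[(215, np.int64(118)), (216, np.int64(119)), (217, np.int64(118)), (218, np.int64(118)), (219, np.int64(118)), (220, np.int64(117)), (221, np.int64(117)), (222, np.int64(117)), (223, np.int64(105)), (224, np.int64(69)), (225, np.int64(62)), (226, np.int64(71)), (227, np.int64(97)), (228, np.int64(115)), (229, np.int64(118)), (230, np.int64(118)), (231, np.int64(118)), (232, np.int64(118)), (233, np.int64(118)), (234, np.int64(118)), (235, np.int64(118)), (236, np.int64(117)), (237, np.int64(118)), (238, np.int64(118)), (239, np.int64(117))]
219 z3 [25.05 -0.69] z8 [26.61 -0.69]
220 z3 [24.52 -0.69] z8 [26.09 -0.69]
221 z3 [23.98 -0.69] z8 [25.57 -0.69]
222 z3 [23.45 -0.69] z8 [25.06 -0.69]
223 z3 [22.91 -0.69] z8 [24.54 -0.69]
224 z3 [22.37 -0.69] z8 [24.02 -0.69]
225 z3 [21.84 -0.69] z8 [23.49 -0.69]
226 z3 [21.3  -0.69] z8 [22.97 -0.69]
227 z3 [20.75 -0.69] z8 [22.45 -0.69]
228 z3 [20.21 -0.69] z8 [21.92 -0.69]
229 z3 [19.67 -0.69] z8 [21.4  -0.69]
[(35, np.int64(24)), (36, np.int64(25)), (37, np.int64(24)), (38, np.int64(24)), (39, np.int64(24)), (40, np.int64(51)), (41, np.int64(
[... 151 characters left out ...]
), (49, np.int64(241)), (50, np.int64(241)), (51, np.int64(241)), (52, np.int64(241)), (53, np.int64(238)), (54, np.int64(233)), (55, np.int64(210)), (56, np.int64(216)), (57, np.int64(201)), (58, np.int64(187)), (59, np.int64(182)), (60, np.int64(184)), (61, np.int64(186)), (62, np.int64(187)), (63, np.int64(181)), (64, np.int64(172)), (65, np.int64(160)), (66, np.int64(147)), (67, np.int64(141)), (68, np.int64(142)), (69, np.int64(143)), (70, np.int64(143)), (71, np.int64(136)), (72, np.int64(124)), (73, np.int64(117)), (74, np.int64(117))]
40 [114.36  -0.66]
44 [112.29  -0.66]
48 [110.24  -0.66]
52 [108.2   -0.67]
56 [106.18  -0.67]
60 [104.16  -0.67]
64 [102.15  -0.67]
68 [100.15  -0.67]
```

```bash
cat >> h.py <<'E'
D=np.array([.4842,.2066])
def pose(h,z,rg=.064,tilt=0,c=D,z0=.002):
    """TCP pose that puts a lid level (ear heading h), origin at c,z"""
    Q=tool(h+90,tilt);a=np.radians(h);G=np.r_[c,z+z0]+rg*np.array([np.cos(a),np.sin(a),0])
    return G+.019*Q[:,2],Q
E
python3 - <<'E'
from h import *
s=r.get_state();p=s['position'];R=s['eef_rot']
w=[(*pose(75.1,.040),8)]+[(*pose(75.1-65.6*k/14,.040),1) for k in range(1,15)]
rows(p,R,w,1)
E
```

```text
[[1, 0.2, 0.1, 0.5, 0.0, 1.2, 0.0], [1, 0.2, 0.1, 0.5, 0.0, 1.2, 0.0], [1, 0.1, 0.1, 0.5, 0.0, 1.2, 0.0], [1, 0.1, 0.1, 0.5, 0.0, 1.2, 0.0], [1, 0.1, 0.1, 0.5, 0.0, 1.2, 0.0]]
[[1, 0.1, 0.1, 0.6, 0.0, 1.2, 0.0], [1, 0.1, 0.1, 0.6, 0.0, 1.2, 0.0], [1, 0.1, 0.0, 0.5, -0.1, 1.2, 0.0], [1, 0.2, -5.2, 0.0, 0.0, 0.0, 4.7], [1, 0.3, -5.2, 0.0, 0.0, 0.0, 4.7]]
[[1, 0.2, -5.3, 0.0, 0.0, 0.0, 4.7], [1, 0.2, -5.2, 0.0, 0.0, 0.0, 4.7], [1, 0.2, -5.2, 0.0, 0.0, 0.0, 4.7], [1, 0.2, -5.2, 0.0, 0.0, 0.0, 4.6], [1, 0.2, -5.3, 0.0, 0.0, 0.0, 4.7]]
[[1, 0.2, -5.2, 0.0, 0.0, 0.0, 4.7], [1, 0.3, -5.2, 0.0, 0.0, 0.0, 4.7], [1, 0.2, -5.3, 0.0, 0.0, 0.0, 4.7], [1, 0.2, -5.2, 0.0, 0.0, 0.0, 4.7], [1, 0.2, -5.2, 0.0, 0.0, 0.0, 4.7]]
[[1, 0.2, -5.2, 0.0, 0.0, 0.0, 4.6], [1, 0.2, -5.3, 0.0, 0.0, 0.0, 4.7]]
end [0.5473 0.2171 0.023 ] [[-0.986, -0.166, -0.001], [-0.166, 0.986, 0.0], [0.001, 0.0, -1.0]]
```

Call:
arm_command:
  increments:
    - [1,0.2,0.1,0.5,0,1.2,0]
    - [1,0.2,0.1,0.5,0,1.2,0]
    - [1,0.1,0.1,0.5,0,1.2,0]
    - [1,0.1,0.1,0.5,0,1.2,0]
    - [1,0.1,0.1,0.5,0,1.2,0]

```text
time_s: 6.95
position: [0.501, 0.2686, 0.0248]
eef_rot: [[-0.256, -0.966, 0.017], [-0.965, 0.257, 0.059], [-0.061, -0.001, -0.998]]
wrist_force: [-1.1, -0.7, -1.4]
width: 0.107
```

Call:
arm_command:
  increments:
    - [1,0.1,0.1,0.6,0,1.2,0]
    - [1,0.1,0.1,0.6,0,1.2,0]
    - [1,0.1,0,0.5,0,1.2,0]
    - [1,0,0,0,0,0,0]
    - [1,0,0,0,0,0,0]

```text
time_s: 7.37
position: [0.5007, 0.2687, 0.0229]
eef_rot: [[-0.256, -0.967, 0.001], [-0.967, 0.256, -0.0], [0.0, -0.001, -1.0]]
wrist_force: [-0.1, 0.6, -1.0]
width: 0.102
```

Call:
arm_command:
  increments:
    - [1,0.2,-5.2,0,0,0,4.7]
    - [1,0.3,-5.2,0,0,0,4.7]
    - [1,0.2,-5.3,0,0,0,4.7]
    - [1,0.2,-5.2,0,0,0,4.7]
    - [1,0.2,-5.2,0,0,0,4.7]

```text
time_s: 7.78
position: [0.5241, 0.2563, 0.0231]
eef_rot: [[-0.624, -0.781, 0.001], [-0.781, 0.624, -0.0], [-0.0, -0.001, -1.0]]
wrist_force: [1.0, -0.3, -1.0]
width: 0.102
```

Call:
arm_command:
  increments:
    - [1,0.2,-5.2,0,0,0,4.6]
    - [1,0.2,-5.3,0,0,0,4.7]
    - [1,0.2,-5.2,0,0,0,4.7]
    - [1,0.3,-5.2,0,0,0,4.7]
    - [1,0.2,-5.3,0,0,0,4.7]

```text
time_s: 8.2
position: [0.5407, 0.2362, 0.023]
eef_rot: [[-0.883, -0.469, 0.001], [-0.469, 0.883, -0.0], [-0.001, -0.001, -1.0]]
wrist_force: [0.3, -0.3, -1.9]
width: 0.099
```

Call:
arm_command:
  increments:
    - [1,0.2,-5.2,0,0,0,4.7]
    - [1,0.2,-5.2,0,0,0,4.7]
    - [1,0.2,-5.2,0,0,0,4.6]
    - [1,0.2,-5.3,0,0,0,4.7]
    - [1,0,0,0,0,0,0]

```text
time_s: 8.62
position: [0.5475, 0.2159, 0.0231]
eef_rot: [[-0.987, -0.163, 0.001], [-0.163, 0.987, -0.001], [-0.001, -0.001, -1.0]]
wrist_force: [0.6, 0.5, -0.5]
width: 0.101
```

```bash
python3 - <<'E'
from h import *
np.set_printoptions(precision=4,suppress=True)
cams.capture('wrist');s=r.get_state();w=cams.capture('wrist');np.save('w6.npy',w);t=cams.capture('top')
print(s['position'],s['eef_rot'],s['wrist_force'],s['time_s'],s['width']*94)
P,Q=pose(9.5,.04);print('want',P)
c=(.49,.22);a=rectify(s,w,(.4842,.2066),.06,.018,5000)
cv2.circle(a,(300,300),260,(255,0,0),1)
b=cv2.resize(t[205:255,175:225],(185,185),interpolation=cv2.INTER_CUBIC)
o=np.zeros((600,790,3),np.uint8);o[:,:600]=a;o[:185,602:787]=b;save('w6',o)
E
```

```text
[0.5474 0.2164 0.0231] [[-0.9861 -0.1659  0.0007]
 [-0.1659  0.9861 -0.0004]
 [-0.0007 -0.0005 -1.    ]] [-0.1887 -0.7128 -1.2279] 8.6667 8.921065814914408
want [0.5473 0.2172 0.023 ]
```

View pics/w6.png

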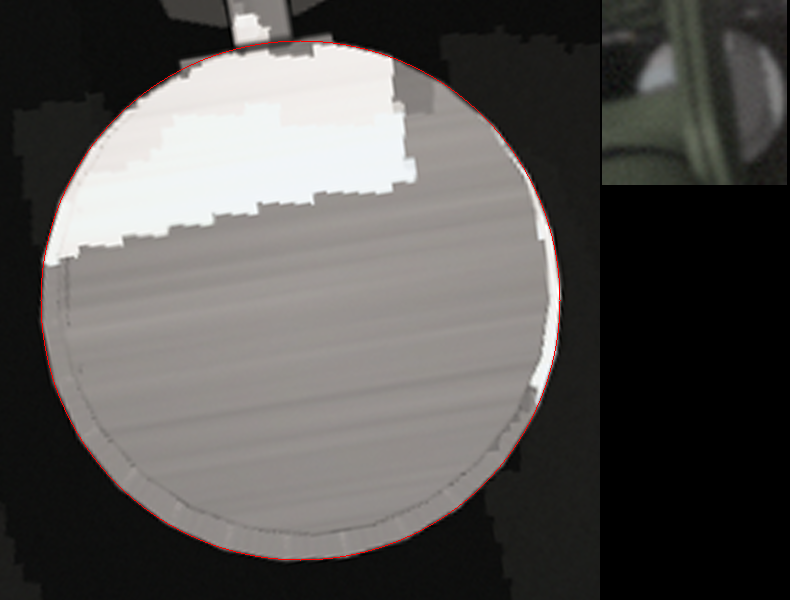

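The turned lid hangs over the dish with its ear at heading 9.5°. The dish circle still fits at the new heading, so the dish has not moved. The lid's edge circle is centred at about (308,293) in the rectified view, so the lid sits about 1–1.7 mm toward −y. I'll shift +1.2 mm in tool y and lower to just above the rim.

Call:
arm_command:
  increments:
    - [1,0,0.6,1,0,0,0]
    - [1,0,0.3,2,0,0,0]
    - [1,0,0,2,0,0,0]
    - [1,0,0,1,0,0,0]
    - [1,0,0,0,0,0,0]

```text
time_s: 9.18
position: [0.5467, 0.2179, 0.0166]
eef_rot: [[-0.986, -0.166, -0.0], [-0.166, 0.986, -0.001], [0.0, -0.0, -1.0]]
wrist_force: [0.2, -0.1, -1.1]
width: 0.103
```

Call:
arm_command:
  increments:
    - [1,0,0,0,0,0,0]
    - [1,0,0,0,0,0,0]
    - [1,0,0,0,0,0,0]

```text
time_s: 9.43
position: [0.5473, 0.2179, 0.0172]
eef_rot: [[-0.986, -0.165, 0.001], [-0.165, 0.986, -0.0], [-0.001, -0.0, -1.0]]
wrist_force: [-0.0, -0.0, -1.4]
width: 0.103
```

```bash
python3 - <<'E'
from h import *
np.set_printoptions(precision=4,suppress=True)
s=r.get_state();w=cams.capture('wrist');print(s['position'],s['eef_rot'].tolist(),s['wrist_force'])
p=np.array(s['position']);R=np.array(s['eef_rot']);G=p-.019*R[:,2];ax=-R[:,0]
print('key lateral',R[:2,1]@(G[:2]-D)*1000,'lid centre',(G-.064*ax)[:2]-D)
a=rectify(s,w,D,.06,.018,5000);g=cv2.cvtColor(a,cv2.COLOR_RGB2GRAY)
np.save('w7.npy',w)
a=cv2.createCLAHE(4,(8,8)).apply(g);save('w7',cv2.cvtColor(a,cv2.COLOR_GRAY2RGB))
E
```

```text
[0.5473 0.2179 0.0172] [[-0.9862351187570729, -0.1653452344141476, 0.0011153415407872006], [-0.16534554310418192, 0.9862356794068454, -0.0001898433590511818], [-0.0010685999275446524, -0.0003716469405672068, -0.9999993599861683]] [-0.0094 -0.0165 -1.3718]
key lateral 0.7531602706949485 lid centre [-0.      0.0008]
```

View pics/w7.png

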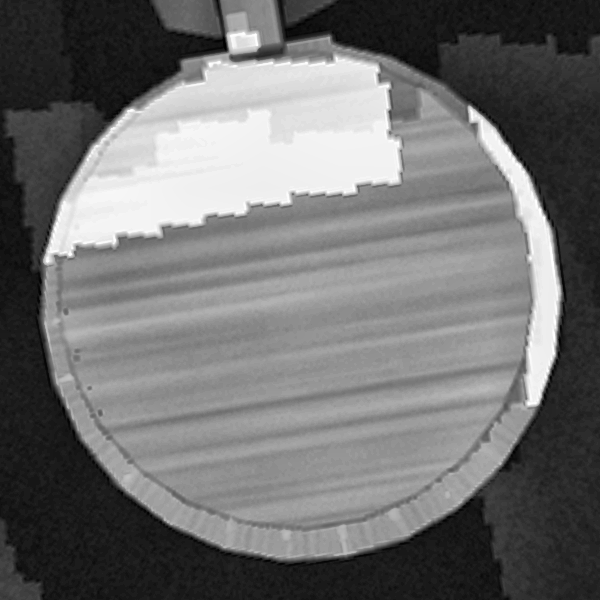

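Rectified view: the lid's edges are at u≈60 and 531, and the collar's at 42 and 560. So the lid is now about 0.7 mm toward +y, which matches the tool model. I'll correct by −0.7 mm and lower gently, watching the force.

Call:
arm_command:
  increments:
    - [1,0,-0.7,0,0,0,0]
    - [1,0,0,1,0,0,0]
    - [1,0,0,1,0,0,0]
    - [1,0,0,1,0,0,0]
    - [1,0,0,0,0,0,0]

```text
time_s: 9.9
position: [0.5471, 0.2171, 0.0138]
eef_rot: [[-0.986, -0.165, 0.0], [-0.165, 0.986, -0.0], [-0.0, -0.0, -1.0]]
wrist_force: [-0.6, -1.0, -1.0]
width: 0.103
```

Call:
arm_command:
  increments:
    - [1,0,0,0.7,0,0,0]
    - [1,0,0,0.7,0,0,0]
    - [1,0,0,0.6,0,0,0]
    - [1,0,0,0,0,0,0]
    - [1,0,0,0,0,0,0]

```text
time_s: 10.32
position: [0.5473, 0.2172, 0.0121]
eef_rot: [[-0.986, -0.165, 0.001], [-0.165, 0.986, -0.0], [-0.001, -0.0, -1.0]]
wrist_force: [-0.1, -0.0, -1.0]
width: 0.101
```

Call:
arm_command:
  increments:
    - [1,0,0,0.5,0,0,0]
    - [1,0,0,0.5,0,0,0]
    - [1,0,0,0.5,0,0,0]
    - [1,0,0,0,0,0,0]
    - [1,0,0,0,0,0,0]

```text
time_s: 10.73
position: [0.5473, 0.2172, 0.0106]
eef_rot: [[-0.986, -0.165, 0.001], [-0.165, 0.986, -0.0], [-0.001, -0.0, -1.0]]
wrist_force: [-0.2, -0.6, -1.1]
width: 0.101
```

Call:
arm_command:
  increments:
    - [1,0,0,0.4,0,0,0]
    - [1,0,0,0.4,0,0,0]
    - [1,0,0,0,0,0,0]
    - [1,0,0,0,0,0,0]
    - [1,0,0,0,0,0,0]

```text
time_s: 11.15
position: [0.5474, 0.2172, 0.0099]
eef_rot: [[-0.986, -0.165, 0.001], [-0.165, 0.986, -0.0], [-0.001, -0.0, -1.0]]
wrist_force: [0.9, -0.2, -0.9]
width: 0.101
```

Call:
arm_command:
  increments:
    - [1,0,0,0.4,0,0,0]
    - [1,0,0,0.3,0,0,0]
    - [1,0,0,0,0,0,0]
    - [1,0,0,0,0,0,0]
    - [1,0,0,0,0,0,0]

```text
time_s: 11.57
position: [0.5474, 0.2172, 0.0093]
eef_rot: [[-0.986, -0.165, 0.001], [-0.165, 0.986, -0.0], [-0.001, -0.0, -1.0]]
wrist_force: [-0.5, -0.5, 0.4]
width: 0.101
```

Call:
arm_command:
  increments:
    - [1,0,0,0.2,0,0,0]
    - [1,0,0,0,0,0,0]
    - [1,0,0,0,0,0,0]

```text
time_s: 11.82
position: [0.5474, 0.2172, 0.009]
eef_rot: [[-0.986, -0.165, 0.001], [-0.165, 0.986, -0.0], [-0.001, -0.0, -1.0]]
wrist_force: [0.9, -1.2, 1.6]
width: 0.099
```

Call:
arm_command:
  increments:
    - [1,0,0,0.2,0,0,0]
    - [1,0,0,0,0,0,0]
    - [1,0,0,0,0,0,0]

```text
time_s: 12.07
position: [0.5474, 0.2172, 0.009]
eef_rot: [[-0.986, -0.165, 0.001], [-0.165, 0.986, -0.0], [-0.001, -0.0, -1.0]]
wrist_force: [0.0, -1.3, 1.3]
width: 0.102
```

Contact comes at TCP z=9.0 mm, the fully seated height I expected (9.1 mm), with about 2.5 N of load. Now I'll relax the grip and open.

Call:
arm_command:
  increments:
    - [1,0,0,0,0,0,0]
    - [1,0,0,0,0,0,0]
    - [1,0,0,0,0,0,0]
  newtons: 3

```text
time_s: 12.32
position: [0.5475, 0.2173, 0.0088]
eef_rot: [[-0.986, -0.165, 0.001], [-0.165, 0.986, -0.0], [-0.001, -0.0, -1.0]]
wrist_force: [0.6, -0.3, 1.6]
width: 0.107
```

Call:
arm_command:
  increments:
    - [0.6,0,0,0,0,0,0]
    - [0.4,0,0,0,0,0,0]
    - [0.2,0,0,0,0,0,0]
    - [0,0,0,0,0,0,0]
    - [0,0,0,0,0,0,0]

```text
time_s: 12.73
position: [0.5472, 0.2171, 0.0085]
eef_rot: [[-0.986, -0.165, 0.001], [-0.165, 0.986, -0.0], [-0.001, -0.0, -1.0]]
wrist_force: [0.1, 0.6, -0.0]
width: 0.428
```

```bash
python3 - <<'E'
from h import *
np.set_printoptions(precision=4,suppress=True)
s=r.get_state();w=cams.capture('wrist');np.save('w8.npy',w);print(s['position'],s['wrist_force'],s['width']*94)
a=rectify(s,w,D,.06,.018,5000);g=cv2.cvtColor(a,cv2.COLOR_RGB2GRAY)
# ear inner-end strip in the wrist picture vs level seated expectation
g=cv2.cvtColor(w,cv2.COLOR_RGB2GRAY).astype(int);print(g[215:240,279:286].mean(1).round().astype(int).tolist())
for rr,z in((.042,.029),(.042,.034),(-.0435,.029)):
    X=np.r_[D+rr*np.array([np.cos(np.radians(9.5)),np.sin(np.radians(9.5))]),z];print(rr,z,wproj(s,X))
a=cv2.createCLAHE(4,(8,8)).apply(cv2.cvtColor(a,cv2.COLOR_RGB2GRAY));save('w8',cv2.cvtColor(a,cv2.COLOR_GRAY2RGB))
E
```

```text
[0.5472 0.2171 0.0085] [ 0.0554  0.5584 -0.0098] 40.19772391505559
[236, 237, 237, 237, 236, 236, 236, 235, 235, 211, 107, 78, 94, 194, 231, 235, 236, 236, 235, 235, 182, 129, 124, 123, 123]
0.042 0.029 [282.5396 223.0438]
0.042 0.034 [282.5704 226.1762]
-0.0435 0.029 [282.5594  51.0592]
```

View pics/w8.png

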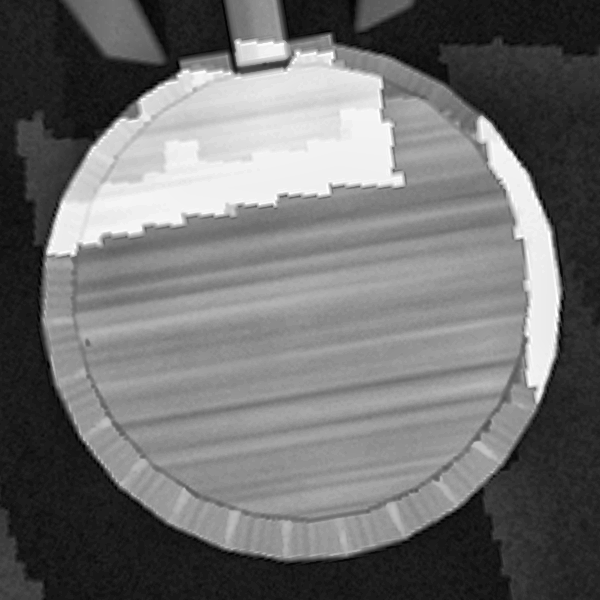

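The lid is centred (side gaps 33 and 34 px in the rectified view). I'm retracting straight up and will check the ear's height numerically from there.

Call:
arm_command:
  increments:
    - [-0.2,0,0,-5,0,0,0]
    - [-0.2,0,0,-15,0,0,0]
    - [-0.2,0,0,-20,0,0,0]
    - [-0.2,0,0,-20,0,0,0]
    - [-0.2,0,0,-20,0,0,0]

```text
time_s: 13.2
position: [0.5471, 0.2172, 0.0898]
eef_rot: [[-0.986, -0.165, 0.001], [-0.165, 0.986, -0.0], [-0.001, -0.0, -1.0]]
wrist_force: [-0.1, 0.4, -0.1]
width: 0.601
```

Call:
arm_command:
  increments:
    - [-0.2,0,0,0,0,0,0]
    - [-0.2,0,0,0,0,0,0]
    - [-0.2,0,0,0,0,0,0]
    - [-0.2,0,0,0,0,0,0]

```text
time_s: 13.53
position: [0.5459, 0.2169, 0.087]
eef_rot: [[-0.986, -0.165, -0.002], [-0.165, 0.986, -0.001], [0.002, -0.001, -1.0]]
wrist_force: [0.0, -0.3, -0.2]
width: 0.599
```

```bash
python3 - <<'E'
from h import *
np.set_printoptions(precision=4,suppress=True)
s=r.get_state();w=cams.capture('wrist');np.save('w9.npy',w);print(s['position'],s['wrist_force'],s['time_s'])
ax=np.r_[np.cos(np.radians(9.5)),np.sin(np.radians(9.5))]
P=lambda rr,z,l=0:wproj(s,np.r_[D+rr*ax+l*np.array([-ax[1],ax[0]]),z])
for n,a in (('seated inner z3,z8',[P(.042,.029),P(.042,.034)]),('seated outer z8,z-4',[P(.076,.034),P(.076,.022)]),('crooked inner',[P(.042,.034),P(.042,.039)]),('crooked outer z8',[P(.076,.0405)]),('notch edges r51',[P(.051,.018,.0055),P(.051,.018,-.0055)]),('collar heel',[P(-.052,.018),P(-.0435,.029)])):print(n,np.array(a))
u=int(round(P(.06,.034)[0]))
g=cv2.cvtColor(w,cv2.COLOR_RGB2GRAY).astype(int)
lo=int(P(.042,.029)[1])-8;print(u,lo,g[lo:lo+50,u-1:u+2].mean(1).round().astype(int).tolist())
lo=int(P(-.052,.018)[1])-5;print(lo,g[lo:lo+22,u-6:u+7].mean(1).round().astype(int).tolist())
v=int(P(.065,.034)[1]);print('row',v,u-15,g[v,u-15:u+16].tolist())
E
```

```text
[0.5459 0.2169 0.087 ] [ 0.0014 -0.3495 -0.1511] 13.5333
seated inner z3,z8 [[282.3008 192.2422]
 [282.3161 193.7228]]
seated outer z8,z-4 [[282.2975 237.5891]
 [282.265  232.3026]]
crooked inner [[282.3161 193.7228]
 [282.3319 195.2658]]
crooked outer z8 [[282.3163 240.6591]]
notch edges r51 [[289.2919 200.4383]
 [275.24   200.4413]]
collar heel [[282.2576  66.9774]
 [282.2949  75.904 ]]
282 184 [237, 239, 239, 239, 240, 239, 240, 240, 239, 216, 110, 175, 236, 240, 239, 239, 239, 239, 239, 239, 239, 239, 239, 239, 239, 239, 239, 158, 126, 126, 126, 125, 125, 126, 125, 126, 126, 126, 126, 125, 126, 125, 126, 126, 126, 126, 125, 125, 125, 126]
61 [14, 15, 15, 15, 15, 15, 62, 144, 144, 143, 143, 144, 144, 145, 146, 147, 147, 125, 136, 142, 141, 144]
row 223 267 [12, 13, 13, 13, 12, 12, 12, 15, 47, 120, 128, 129, 129, 130, 127, 126, 123, 121, 119, 117, 113, 61, 11, 13, 12, 13, 13, 13, 14, 12, 12]
```

```bash
python3 - <<'E'
from h import *
from scipy.optimize import least_squares
np.set_printoptions(precision=4,suppress=True)
ax=np.r_[np.cos(np.radians(9.5)),np.sin(np.radians(9.5)),0]
s=r.get_state();w=cams.capture('wrist');g=cv2.cvtColor(w,cv2.COLOR_RGB2GRAY).astype(int)
def pr(a,tilt,rr,h,z0=.026,piv=-.0425):
    t=np.radians(tilt);R2=np.array([[np.cos(t),-np.sin(t)],[np.sin(t),np.cos(t)]])
    q=R2@[rr-piv,h]+[piv+a,z0];return wproj(s,np.r_[D,0]+q[0]*ax+[0,0,q[1]])[1]
print(s['position'],'out rows 228-248',g[228:249,281:284].mean(1).round().astype(int).tolist(),'in 188-200',g[188:201,281:284].mean(1).round().astype(int).tolist(), 'heel 62-84',g[62:85,276:289].mean(1).round().astype(int).tolist())
for tilt in(0,3.3):
  for a in(0,.001):print(tilt,a,'in3 %.1f in8 %.1f out8 %.1f'%(pr(a,tilt,.042,.003),pr(a,tilt,.042,.008),pr(a,tilt,.076,.008)))
E
```

```text
[0.5459 0.2169 0.0869] out rows 228-248 [126, 125, 125, 126, 126, 125, 126, 125, 125, 127, 57, 16, 16, 16, 16, 15, 15, 14, 15, 16, 16] in 188-200 [240, 240, 239, 240, 239, 216, 114, 167, 235, 240, 239, 239, 239] heel 62-84 [15, 15, 15, 15, 15, 61, 143, 144, 144, 144, 144, 144, 147, 147, 146, 146, 122, 136, 142, 141, 144, 146, 146]
0 0 in3 192.3 in8 193.7 out8 237.6
0 0.001 in3 193.6 in8 195.1 out8 238.9
3.3 0 in3 193.3 in8 194.4 out8 240.0
3.3 0.001 in3 194.6 in8 195.8 out8 241.3
```

The measured ear length in the picture is 43.0 px. A seated, level lid would give 43.8 px and a crooked one 45.6 px. The offset is about +0.5–0.9 mm, so I take it as seated and will hand in.

```bash
python3 - <<'E'
from h import *
s=r.get_state();print(s['time_s'],s['wrist_force'],s['width']);print(r.finish_job())
E
```

```text
13.6333 [-0.4112774  -0.46342523  0.5722448 ] 0.5995251191787252
the job is handed in; nothing more can be done
None
```

The crooked lid is back on its dish, flat and with its key in the notch as far as I can measure. I handed the job in at 13.6 s; the system gives no verdict.

**What I did:** I gripped the lid by its ear and raised the ear to about 46 mm with the far edge still on the rim. I then levelled it about 14 mm above its seated height and turned it about 66° clockwise over the dish. I set it down in small steps, let go and backed straight up.

**Last checks:**
- **Height:** contact came at the expected seated height (tool at 9.0 mm, 9.1 mm predicted), with about 2.5 N of load.
- **Flatness:** the ear measured 43.0 px long in the wrist picture. A flat lid would give 43.8 px and a crooked one 45.6 px.
- **Centring:** within about 1 mm. The gaps at the sides were equal, and the lid sits about 0.5–0.9 mm towards the ear.
- **Dish:** the collar's far edge was still within about 0.1 px of where it started after release.

**Checks that disagreed:**
- The lid's visible edge measured about 42 mm in radius, not the 43.5 mm given.
- Ear and far-edge readings of where I held the ear differed by about 1.4 mm.
- The starting angle between ear and notch came out at 65.6°, about 2.6° more than the description allows.

I had used all 12 picture views, so the check after release used numbers only. I did not look at the other dish or the bystanders again; no unexpected force showed in the readings I took.

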